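# Zero a worn cooling-water gate valve and open it one true turn

## Task

Set the cooling-water valve: turn the handwheel clockwise (seen from above) until the gate is gently home on its seat, no tighter than finger-tight, then open it counter-clockwise by exactly one turn without overshooting. The wheel is worn and turns loosely before it picks the stem up, so take up that slack first and count the one full turn only from where you feel the stem load. Treat the wheel gently with a light grip or push, leave the glassware and tools alone, and let go of the wheel at the end.

Things in the scene. Friction and masses are not known exactly. Their poses are not given: they have to be found in the camera images.
- valve: Grey gate valve on a steel skid fixed to the bench (skid 120 x 340 mm, 12 mm thick; pipe along the valve's y axis, 50 mm up). Origin on the bench under the valve's centre, z up; stem and handwheel share the vertical line through it. At the start the gate is open by 0.5 to 1.6 rad of turning, and the wheel has 0.05 to 0.4 rad of slack to take up before it closes the gate further.
- wheel: Grey five-spoke handwheel, level, 124 mm outside diameter (rim circle radius 55 mm, bar 14 mm thick). Origin on the axis at rim mid-height, 150 mm above the bench; its x axis points to the handle. Clockwise from above closes. It turns in place, does not rise, and stays where it is left. At the seat it stops dead. Finger forces on wheel and handle, squeeze of all pads included, must stay under 100 N.
- handle_mid (a point): Centre, 182 mm above the bench, of the upright white round handle on the wheel rim: 18 mm diameter, 158 to 203 mm above the bench, 55 mm from the wheel axis, free to spin on its pin. On reversing, the wheel turns nearly free (under 1 N at the handle) through a slack of 0.5 to 2 rad, different each time; then the stem load is felt, about 7 N at the handle, steady through the stroke.
- stem_tip (a point): Top centre of the plain steel stem, 12 mm diameter, standing up through the hub, 23 mm proud of it. It does not turn; once the slack is taken up it rises 4 mm per turn of the wheel: 183 mm above the bench with the gate on its seat, 187 mm when open by one turn.
- jar_a: Bystander, to be left alone: small glass jar, 42 mm across, 75 mm tall, close to the valve. Origin at the centre of its underside.
- beaker: Bystander, to be left alone: small glass beaker, 48 mm across, 60 mm tall, close to the valve. Origin at the centre of its underside.
- bottle_a: Bystander, to be left alone: amber reagent bottle, 70 mm across, 160 mm tall. Origin at the centre of its underside.
- bottle_b: Bystander, to be left alone: clear reagent bottle, 70 mm across, 160 mm tall. Origin at the centre of its underside.
- bottle_c: Bystander, to be left alone: clear reagent bottle, 60 mm across, 130 mm tall. Origin at the centre of its underside.
- jug: Bystander, to be left alone: clear plastic jug, 100 mm across, 140 mm tall, with a handle. Origin at the centre of its underside.
- wrench: Bystander, to be left alone: steel wrench, 160 mm long, lying flat. Origin at the centre of its underside.

How it is judged:
By the outcome, as a careful person would: the job done as asked, in the order asked, and still so for the second after the job is handed in, with the robot touching nothing.
It also fails if it takes over 67 s, if anything falls off the work surface, if the arm or the gripper's body presses on something with over 40 N, if the wrist force passes 120 N, or if a joint passes its speed limit or range.

## Robot

A 6-joint arm with a two-finger parallel gripper is mounted at the origin on the work surface. World frame = base frame: x ahead of the robot, y to its left, z up, the work surface at z = 0. Lengths are in mm, angles in rad, forces in N, time in s.
With the tool pointing down it reaches from about 350 to 875 mm from the base axis. Payload 4.2 kg.
Tool frame: the origin (TCP) lies at the very end of the fingers, on their centre line; the grasp point (between the pads) lies 19 mm behind it (robot.pinch_z is the distance from the TCP to the grasp point, in mm); z points along the fingers, y is the line along which they close (so a half turn about z gives the same grasp; the last joint's range is limited). The gripper opens to 87 mm and grips with 3 to 60 N. Pads are 19 mm wide; open, the fingers measure 117 mm over their backs; the gripper's body (75 mm by 190 mm) begins 51 mm behind the grasp point.
Start: joints at [1.502, 0.385, 0.008, 0, -1.194, -0.259], TCP at [201.193, 591.71, 222.55] pointing down, gripper open.
Joint ranges: [-3.14, 3.14], [-1.21, 2.06], [-1.07, 1.41], [-3.16, 2.05], [-2.99, -0.16], [-3.1, 3.1]. Speed limits (rad/s): [2.79, 2.79, 3.14, 3.14, 3.14, 3.14].

## Interface

Orientations are given as a unit quaternion [w, x, y, z].
In Python, from station import get_obs, cams, robot gives the robot as it stands.
- The arm moves only by the tool servo_tool, never from a script. Its arguments are lists of equal length, an entry for each row: "dr": the turn, a rotation vector about the tool's x, y, z in rad, a list of three; "slide": the shift along the tool's x, y, z in mm, a list of three; "fingers": the closure, from -1 (fully open) to 1 (shut). In form: {"dr": [[wx, wy, wz], ...], "slide": [[tx, ty, tz], ...], "fingers": [fingers, ...]}. A call has 1 to 12 rows; each row is the pose to reach, as a shift and turn from the pose commanded when the call began, along the tool's axes at that moment; what a row does not reach only later rows make up. A row lasts 1/10 s, in which the tool goes at most 50 mm and 8.59 degrees, less where a joint would pass 70% of its speed; a pose out of reach is approached as far as the arm can. A call with a gripper value outside its range is refused whole. The fingers move at their own pace and stop on an object; "grip_force" is the grip in N (left out, the last holds). Time passes only in rows, so rows that repeat a pose let the fingers close. It gives the time, the measured TCP pose, the force, the opening and the grip force at its end, in the units of the state.
- get_obs(): the state, without advancing time (a new reading comes with each control period).
- cams.camera(name): name is "side" or "top" or "wrist"; returns (picture, depth): 384x512x3 uint8, red, green, blue; 384x512 float32, mm along the optical axis (not along the pixel's ray), 0 where there is no reading.
- cams.camera_model(name): a dict with "fovy" (degrees; the focal length in pixels is half the picture's height over the tangent of half this angle, whatever the lens; pixels are square), "cx", "cy" (the principal point, pixels), "k1" (the pictures are not rectified: a ray, as slopes to the right and down, at radius r is drawn at 1 + k1 r^2 times it, then the intrinsics apply), "rvec" (rotation vector, rad) and "tvec" (3), from world to camera coordinates, as OpenCV has them. Camera axes: x right, y down, z forward; pixel columns grow to the right and rows downward; lengths in mm; the calibration is good to about 2 mm. A picture is of the moment at which its call begins: read the wrist's pose just before it. camera_model takes no time and is no camera call; for the wrist camera it gives the pose at the moment of the call.
- robot.sign_off(): hands the job in; it is judged then, once.
The state is a dict: "time_s": time; "joint_pos": joint angles; "joint_velocities": joint speeds; "joint_efforts": joint torques, N m; "eef_pos": TCP position; "ee_rot": TCP orientation; "ft_force": force on the tool from outside, world axes, zero at the start; "ft_torque": the same for the moment, N m; "grip_width": opening from 0.0 (shut) to 1.0 (fully open); "grip_force": force on a finger pad.
Only numpy, scipy, OpenCV 4.12 (cv2) and the standard library are available. Lean on these libraries where they do the work, as an engineer would, in place of code of your own. Each camera call takes 0.05 s, during which the arm holds its last target. There are 200 camera calls.

## Working session

There is one attempt and no reset: what is moved stays moved. The work goes in short steps, Python scripts to look and compute and a tool call to move; the robot and the scene stay as the last step left them, time stands still between calls to the robot, and variables do not carry over. Pictures are saved under pics/ and viewed, at most 10 in all, crops included, and the job is handed in when it is done.

Besides the shell and the picture viewer there is one more tool, called after "Request:" as a command line: name --argument value ..., lists and objects as JSON in quotes. servo_tool: Moves the arm, as the interface text tells. Its arguments: {"type":"object","properties":{"dr":{"type":"array"},"slide":{"type":"array"},"fingers":{"type":"array"},"grip_force":{"type":"number"}},"required":["dr","slide","fingers"]}

```bash
ls; mkdir -p pics; cat > h.py <<'E'
import numpy as np, cv2
from station import get_obs, cams, robot
def model(n):
    m=cams.camera_model(n); f=192/np.tan(np.radians(m['fovy'])/2)
    R=cv2.Rodrigues(np.array(m['rvec'],float))[0]; t=np.array(m['tvec'],float)
    return m,f,R,t
def world(n,uv,z,M=None):
    m,f,R,t=M or model(n); uv=np.atleast_2d(np.array(uv,float))
    d=np.stack([(uv[:,0]-m['cx'])/f,(uv[:,1]-m['cy'])/f],1); s=d.copy()
    for _ in range(20): s=d/(1+m['k1']*(s**2).sum(1))[:,None]
    r=np.c_[s,np.ones(len(s))]@R; c=-R.T@t
    return c+r*((z-c[2])/r[:,2])[:,None]
def cloud(n,dep,M=None):
    m,f,R,t=M or model(n); v,u=np.mgrid[:384,:512]
    d=np.stack([(u-m['cx'])/f,(v-m['cy'])/f],-1); s=d.copy()
    for _ in range(20): s=d/(1+m['k1']*(s**2).sum(-1))[...,None]
    P=np.concatenate([s,np.ones((384,512,1))],-1)*dep[...,None]
    return (P-t)@R
def shot(n):
    M=model(n); p,d=cams.camera(n); return np.array(p),np.array(d),M
E
python3 - <<'E'
from h import *
o=get_obs(); print(o)
ims=[]
for n in ['top','side','wrist']:
    p,d,M=shot(n); cv2.imwrite(f'pics/{n}0.png',p[...,::-1]); np.savez(f'{n}0.npz',p=p,d=d)
    print(n,M[0],(d>0).mean())
E
```

```text
pics
{'time_s': 0.0, 'joint_pos': array([ 1.50160039e+00,  3.85531375e-01,  6.64979260e-03, -4.97860985e-04,
       -1.19399022e+00, -2.58623118e-01]), 'joint_velocities': array([ 1.38327985e-03, -1.89798125e-03, -3.66140183e-04, -5.30755694e-04,
       -6.82016548e-04, -5.76758051e-05]), 'joint_efforts': array([-4.88849237e-04, -3.90664744e+01,  1.87398130e+01,  4.21957210e+00,
        1.08404263e-02, -2.12801310e-04]), 'eef_pos': array([201.01294459, 591.16807013, 221.48434451]), 'ee_rot': array([ 1.05496854e-03,  9.86581334e-01, -1.63267084e-01, -1.32193447e-04]), 'ft_force': array([-0.34371508,  0.30228959, -0.85068752]), 'ft_torque': array([ 0.00804756,  0.05418841, -0.03848586]), 'grip_force': 0.0, 'grip_width': 1.0008705157171611}
top {'fovy': 48.46254032554513, 'cx': 258.2209601296324, 'cy': 188.96443322528253, 'k1': 0.03924151132055185, 'rvec': array([ 2.14247639, -2.15165553,  0.18269389]), 'tvec': array([  -7.78330876,  624.56876528, 1523.87377097])} 0.9958750406901041
side {'fovy': 48.1366171706474, 'cx': 254.80726395810018, 'cy': 190.45996223179998, 'k1': -0.11823042458182197, 'rvec': array([ 0.37385717, -2.74054722,  1.28370748]), 'tvec': array([ 580.06424583,  226.86353065, 1222.82520142])} 0.996063232421875
wrist {'fovy': 62.61688857898197, 'cx': 252.1591526050012, 'cy': 190.46977008805194, 'k1': -0.047726481979573576, 'rvec': array([-1.73643122,  2.42613703,  0.29473648]), 'tvec': array([623.86829288, -29.72014955, 388.74032178])} 0.9709014892578125
```

View pics/top0.png

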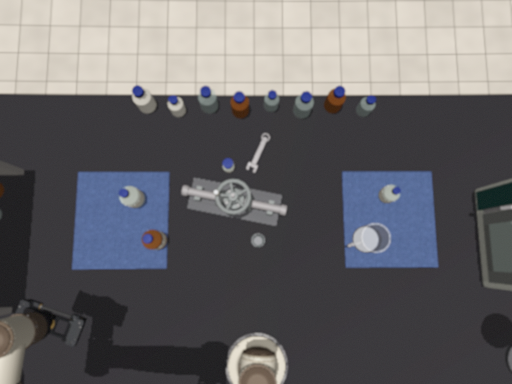

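View pics/side0.png

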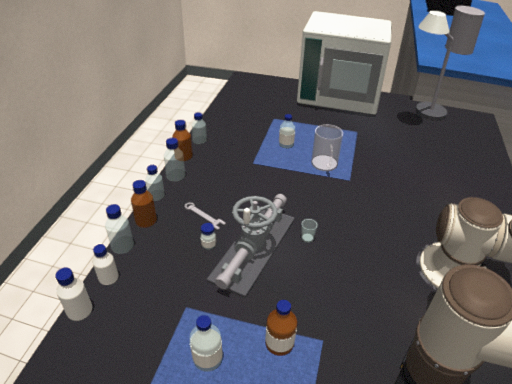

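The top view shows the wheel at about (233,197), the jar at (228,165), the beaker at (258,240) and the wrench at (259,152). The side view shows the wheel at (255,211). The robot base is at the bottom of the top view and the arm is out to the left. I'll measure next from depth and colour.

```bash
python3 - <<'E'
from h import *
for n in ['top','side']:
    q=np.load(n+'0.npz'); p,d=q['p'],q['d']; M=model(n); C=cloud(n,d,M)
    w0=world(n,[[233,197] if n=='top' else [255,211]],157,M)[0]; print(n,w0)
    near=np.hypot(C[...,0]-w0[0],C[...,1]-w0[1])<95
    rim=near&(C[...,2]>144)&(C[...,2]<168)
    P=C[rim]; 
    # robust circle fit radius on outer points
    c=P[:,:2].mean(0)
    for _ in range(10):
        r=np.hypot(*(P[:,:2]-c).T); k=(r>42)&(r<70); A=np.c_[2*P[k,:2],np.ones(k.sum())]
        s=np.linalg.lstsq(A,(P[k,:2]**2).sum(1),rcond=None)[0]; c=s[:2]
    print('centre',c,'R',np.sqrt(s[2]+c@c),len(P))
    hi=near&(C[...,2]>172)
    nl,lab,st,ce=cv2.connectedComponentsWithStats(hi.astype(np.uint8))
    for i in range(1,nl):
        Q=C[lab==i]; print('hi',st[i],ce[i],Q.mean(0).round(1),Q[:,2].max().round(1),p[lab==i].mean(0).round())
im=np.load('top0.npz')['p'][140:260,170:300]; im2=np.load('side0.npz')['p'][180:270,180:330]
a=cv2.resize(im,None,fx=4,fy=4,interpolation=2)[:,:400]; b=cv2.resize(im2,(400,480),interpolation=2)
cv2.imwrite('pics/c0.png',np.hstack([a,b])[...,::-1])
E
```

```text
top [580.05101461  77.46321961 157.        ]
centre [585.14903694  77.43063458] R 54.024426759803795 568
hi [214 189   6   7  31] [216.29032258 191.87096774] [591.7 131.1 198.3] 208.6 [183. 183. 181.]
hi [231 193   4   4  13] [232.61538462 194.61538462] [584.4  77.6 184.2] 189.6 [183. 181. 180.]
side [579.84872787  87.84093775 157.        ]
centre [583.3448539   85.01433046] R 54.63328405520094 736
hi [253 201   4   6  24] [254.5 203.5] [582.9  83.3 179.6] 184.3 [137. 130. 131.]
hi [243 208   7  12  75] [246.   213.76] [590.5 140.3 191. ] 205.8 [168. 164. 155.]
```

View pics/c0.png

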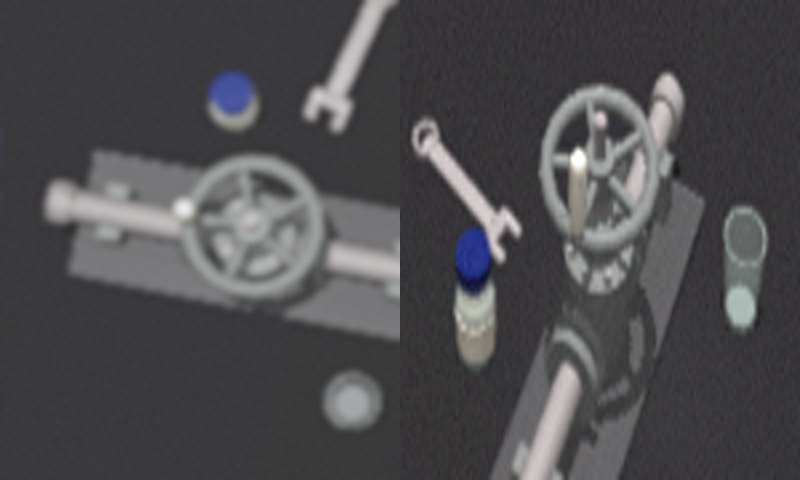

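The crop shows the white handle at about (185,208) in the left half, so it sits on the far-left rim, near +y from the axis. The stem is at the wheel's centre. I'll work out the wrist camera's offset and then move above the valve.

```bash
cat >> h.py <<'E'
from scipy.spatial.transform import Rotation as Rn
def tool():
    o=get_obs(); q=o['ee_rot']; return o,Rn.from_quat([q[1],q[2],q[3],q[0]])
def togo(target,yaw=0.0):
    "slide & dr (tool axes) to reach target TCP with tool x at world yaw, pointing down"
    o,R=tool(); T=Rn.from_euler('z',yaw)*Rn.from_euler('x',np.pi)
    return R.inv().apply(np.array(target)-o['eef_pos']).round(1),(R.inv()*T).as_rotvec().round(3)
E
python3 - <<'E'
from h import *
o,R=tool(); m,f,Rc,t=model('wrist'); c=-Rc.T@t
print('cam in tool',R.inv().apply(c-o['eef_pos']),'fwd in tool',R.inv().apply(Rc[2]),'right',R.inv().apply(Rc[0]))
print(togo([584,105,330]), togo([500,105,330]))
E
```

```text
cam in tool [ 6.51217296e+01 -2.60493612e-02 -1.61334590e+02] fwd in tool [-2.41272862e-01  4.45981132e-04  9.70457216e-01] right [-1.27683486e-04  9.99999871e-01 -4.91302065e-04]
(array([ 519.2,  337.2, -107.7]), array([ 0.002,  0.   , -0.328])) (array([ 439.6,  364.3, -107.6]), array([ 0.002,  0.   , -0.328]))
```

Request:
servo_tool --dr '[[0,0,0],[0.002,0,-0.328],[0.002,0,-0.328],[0.002,0,-0.328],[0.002,0,-0.328],[0.002,0,-0.328],[0.002,0,-0.328],[0.002,0,-0.328],[0.002,0,-0.328],[0.002,0,-0.328],[0.002,0,-0.328],[0.002,0,-0.328]]' --slide '[[0,0,-50],[468,354.5,-78],[468,354.5,-78],[468,354.5,-78],[468,354.5,-78],[468,354.5,-78],[468,354.5,-78],[468,354.5,-78],[468,354.5,-78],[468,354.5,-78],[468,354.5,-78],[468,354.5,-78]]' --fingers '[-1,-1,-1,-1,-1,-1,-1,-1,0,0,0,0]' --grip_force 15

```text
time_s: 1.35
eef_pos: [509.6, 134.7, 298.8]
ee_rot: [-0.001, 1.0, 0.0, 0.0]
ft_force: [1.2, 0.9, -0.1]
grip_width: 0.721
grip_force: 0.0
```

Request:
servo_tool --dr '[[0,0,0],[0,0,0],[0,0,0],[0,0,0],[0,0,0]]' --slide '[[0,0,0],[0,0,0],[0,0,0],[0,0,0],[0,0,0]]' --fingers '[0,0,0,0,0]'

```text
time_s: 1.85
eef_pos: [508.5, 137.8, 298.8]
ee_rot: [-0.001, 1.0, 0.001, 0.0]
ft_force: [0.3, 0.5, 0.0]
grip_width: 0.502
grip_force: 0.0
```

```bash
python3 - <<'E'
from h import *
p,d,M=shot('wrist'); cv2.imwrite('pics/w1.png',p[...,::-1]); np.savez('w1.npz',p=p,d=d)
C=cloud('wrist',d,M)
near=np.hypot(C[...,0]-584,C[...,1]-82)<95
P=C[near&(C[...,2]>140)&(C[...,2]<168)]; c=np.array([584,82.])
for _ in range(15):
    r=np.hypot(*(P[:,:2]-c).T); k=(r>45)&(r<66); A=np.c_[2*P[k,:2],np.ones(k.sum())]
    s=np.linalg.lstsq(A,(P[k,:2]**2).sum(1),rcond=None)[0]; c=s[:2]
print('rim',c,np.sqrt(s[2]+c@c),np.median(P[k,2]),len(P))
hi=near&(C[...,2]>172)&(C[...,2]<212)
nl,lab,st,ce=cv2.connectedComponentsWithStats(hi.astype(np.uint8))
for i in range(1,nl):
    if st[i][4]<15: continue
    Q=C[lab==i]; zt=np.percentile(Q[:,2],95); T=Q[Q[:,2]>zt-5]; print('hi',st[i],ce[i].round(),Q.mean(0).round(1),zt.round(1),'top',T.mean(0).round(1),len(T))
E
```

```text
rim [584.25937041  80.86128205] 53.763813805813626 155.02455823741138 7567
hi [247  78  22  23 399] [257.  89.] [591.4 134.2 200.1] 203.1 top [591.6 134.3 201.2] 337
hi [311  93  17  14 181] [319. 100.] [584.2  81.  182.3] 184.1 top [584.2  80.5 182.9] 164
```

View pics/w1.png

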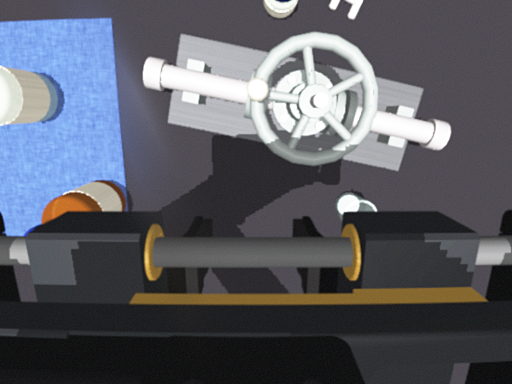

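The wrist view shows the handle top at (257,89), the stem at (319,100) and the half-open fingers below them. That puts the axis at (584.2, 80.8) and the handle at (591.5, 134.3), 1.435 rad. I'll descend over the handle and close on it.

Request:
servo_tool --dr '[[0,0,0],[0,0,0],[0,0,0],[0,0,0],[0,0,0],[0,0,0],[0,0,0],[0,0,0],[0,0,0],[0,0,0]]' --slide '[[40,2,0],[83,3.5,0],[83,3.5,0],[83,3.5,30],[83,3.5,60],[83,3.5,90],[83,3.5,110],[83,3.5,130],[83,3.5,130],[83,3.5,130]]' --fingers '[0,0,0,0,0,0,0,0,0,0]'

```text
time_s: 2.9
eef_pos: [591.9, 133.9, 169.4]
ee_rot: [-0.001, 1.0, 0.001, 0.0]
ft_force: [-0.2, 0.1, 0.4]
grip_width: 0.501
grip_force: 0.0
```

Request:
servo_tool --dr '[[0,0,0],[0,0,0],[0,0,0],[0,0,0],[0,0,0],[0,0,0],[0,0,0]]' --slide '[[0,0,0],[0,0,0],[0,0,0],[0,0,0],[0,0,0],[0,0,0],[0,0,0]]' --fingers '[0.3,0.5,0.6,0.7,0.7,0.7,0.7]' --grip_force 15

```text
time_s: 3.6
eef_pos: [592.8, 134.2, 169.4]
ee_rot: [-0.002, 1.0, 0.0, 0.001]
ft_force: [0.5, 3.8, 3.1]
grip_width: 0.2
grip_force: 15.0
```

```bash
cat >> h.py <<'E'
def arc(a,b,n,r=55.):
    "tool slides (tool x=+X, y=-Y) along the wheel circle from angle a to b in n rows"
    t=np.linspace(a,b,n+1)[1:]
    return [[round(float(r*(np.cos(x)-np.cos(a))),1),round(float(-r*(np.sin(x)-np.sin(a))),1),0] for x in t]
E
python3 - <<'E'
from h import *
a=1.435
for b in [1.335,1.235,1.135,1.035]: print(b,arc(a,b,2)); a=b
E
```

```text
1.335 [[2.7, 0.4, 0], [5.4, 1.0, 0]]
1.235 [[2.7, 0.7, 0], [5.3, 1.5, 0]]
1.135 [[2.6, 1.0, 0], [5.1, 2.1, 0]]
1.035 [[2.5, 1.2, 0], [4.9, 2.6, 0]]
```

Request:
servo_tool --dr '[[0,0,0],[0,0,0],[0,0,0]]' --slide '[[2.7,0.4,0],[5.4,1,0],[5.4,1,0]]' --fingers '[0.7,0.7,0.7]'

```text
time_s: 3.9
eef_pos: [598.7, 133.0, 169.4]
ee_rot: [-0.001, 1.0, 0.0, 0.001]
ft_force: [2.3, 4.1, 3.8]
grip_width: 0.202
grip_force: 15.0
```

Request:
servo_tool --dr '[[0,0,0],[0,0,0],[0,0,0]]' --slide '[[2.7,0.7,0],[5.3,1.5,0],[5.3,1.5,0]]' --fingers '[0.7,0.7,0.7]'

```text
time_s: 4.2
eef_pos: [604.0, 131.3, 169.4]
ee_rot: [-0.001, 1.0, 0.0, 0.001]
ft_force: [1.1, 4.1, 3.3]
grip_width: 0.201
grip_force: 15.0
```

Request:
servo_tool --dr '[[0,0,0],[0,0,0],[0,0,0]]' --slide '[[2.6,1,0],[5.1,2.1,0],[5.1,2.1,0]]' --fingers '[0.7,0.7,0.7]'

```text
time_s: 4.5
eef_pos: [608.6, 129.3, 169.3]
ee_rot: [-0.001, 1.0, 0.0, 0.001]
ft_force: [0.8, 5.5, 4.1]
grip_width: 0.202
grip_force: 15.0
```

Request:
servo_tool --dr '[[0,0,0],[0,0,0],[0,0,0]]' --slide '[[2.5,1.2,0],[4.9,2.6,0],[4.9,2.6,0]]' --fingers '[0.7,0.7,0.7]'

```text
time_s: 4.8
eef_pos: [612.5, 127.3, 169.3]
ee_rot: [-0.002, 1.0, 0.0, 0.0]
ft_force: [-0.4, 8.1, 6.1]
grip_width: 0.2
grip_force: 15.0
```

```bash
cat >> h.py <<'E'
def dec(pos,F,c=(584.2,80.8)):
    v=np.array(pos[:2])-c; th=np.arctan2(v[1],v[0]); r=np.hypot(*v); F=np.array(F[:2])
    u=v/r; cw=np.array([u[1],-u[0]])
    return dict(th=round(th,3),r=round(r,1),Frad=round(F@u,1),Fres_cw=round(-F@cw,1))
E
python3 - <<'E'
from h import *
for p,F in [((598.7,133),(2.3,4.1)),((604,131.3),(1.1,4.1)),((608.6,129.3),(.8,5.5)),((612.5,127.3),(-.4,8.1))]: print(dec(p,F))
a=1.035
for b in np.arange(.935,-.8,-.1): print(round(b,3),arc(a,b,2)); a=b
E
```

```text
{'th': np.float64(1.3), 'r': np.float64(54.2), 'Frad': np.float64(4.6), 'Fres_cw': np.float64(-1.1)}
{'th': np.float64(1.197), 'r': np.float64(54.2), 'Frad': np.float64(4.2), 'Fres_cw': np.float64(0.5)}
{'th': np.float64(1.105), 'r': np.float64(54.3), 'Frad': np.float64(5.3), 'Fres_cw': np.float64(1.8)}
{'th': np.float64(1.024), 'r': np.float64(54.4), 'Frad': np.float64(6.7), 'Fres_cw': np.float64(4.6)}
0.935 [[2.3, 1.5, 0], [4.6, 3.0, 0]]
0.835 [[2.2, 1.7, 0], [4.3, 3.5, 0]]
0.735 [[2.0, 1.9, 0], [3.9, 3.9, 0]]
0.635 [[1.8, 2.1, 0], [3.5, 4.3, 0]]
0.535 [[1.6, 2.3, 0], [3.0, 4.6, 0]]
0.435 [[1.3, 2.4, 0], [2.6, 4.9, 0]]
0.335 [[1.1, 2.5, 0], [2.1, 5.1, 0]]
0.235 [[0.8, 2.6, 0], [1.5, 5.3, 0]]
0.135 [[0.6, 2.7, 0], [1.0, 5.4, 0]]
0.035 [[0.3, 2.7, 0], [0.5, 5.5, 0]]
-0.065 [[0.0, 2.7, 0], [-0.1, 5.5, 0]]
-0.165 [[-0.2, 2.7, 0], [-0.6, 5.5, 0]]
-0.265 [[-0.5, 2.7, 0], [-1.2, 5.4, 0]]
-0.365 [[-0.8, 2.6, 0], [-1.7, 5.2, 0]]
-0.465 [[-1.0, 2.5, 0], [-2.2, 5.0, 0]]
-0.565 [[-1.3, 2.4, 0], [-2.7, 4.8, 0]]
-0.665 [[-1.5, 2.3, 0], [-3.2, 4.5, 0]]
-0.765 [[-1.8, 2.1, 0], [-3.6, 4.2, 0]]
```

Request:
servo_tool --dr '[[0,0,0],[0,0,0],[0,0,0]]' --slide '[[2.7,0.8,-0.5],[5.2,2.2,-0.8],[5.2,2.2,-0.8]]' --fingers '[0.7,0.7,0.7]'

```text
time_s: 5.1
eef_pos: [616.8, 124.5, 169.3]
ee_rot: [-0.001, 1.0, 0.0, -0.001]
ft_force: [-2.0, 6.7, 3.7]
grip_width: 0.198
grip_force: 15.0
```

Request:
servo_tool --dr '[[0,0,0],[0,0,0],[0,0,0]]' --slide '[[2.2,1.7,0],[4.3,3.5,0],[4.3,3.5,0]]' --fingers '[0.7,0.7,0.7]'

```text
time_s: 5.4
eef_pos: [621.3, 121.0, 169.3]
ee_rot: [-0.001, 1.0, 0.0, -0.001]
ft_force: [-1.9, 6.1, 4.4]
grip_width: 0.201
grip_force: 15.0
```

Request:
servo_tool --dr '[[0,0,0],[0,0,0],[0,0,0]]' --slide '[[2,1.9,0],[3.9,3.9,0],[3.9,3.9,0]]' --fingers '[0.7,0.7,0.7]'

```text
time_s: 5.7
eef_pos: [625.3, 117.0, 169.3]
ee_rot: [-0.001, 1.0, 0.0, -0.001]
ft_force: [-0.8, 5.8, 4.0]
grip_width: 0.197
grip_force: 15.0
```

```bash
python3 - <<'E'
from h import *
a=.635
while a>-.75: b=a-.035; print(round(b,3),arc(a,b,1)[0][:2],end='; '); a=b
E
```

```text
0.6 [1.1, 1.6]; 0.565 [1.1, 1.6]; 0.53 [1.0, 1.6]; 0.495 [0.9, 1.7]; 0.46 [0.9, 1.7]; 0.425 [0.8, 1.7]; 0.39 [0.8, 1.8]; 0.355 [0.7, 1.8]; 0.32 [0.6, 1.8]; 0.285 [0.6, 1.8]; 0.25 [0.5, 1.9]; 0.215 [0.4, 1.9]; 0.18 [0.4, 1.9]; 0.145 [0.3, 1.9]; 0.11 [0.2, 1.9]; 0.075 [0.2, 1.9]; 0.04 [0.1, 1.9]; 0.005 [0.0, 1.9]; -0.03 [-0.0, 1.9]; -0.065 [-0.1, 1.9]; -0.1 [-0.2, 1.9]; -0.135 [-0.2, 1.9]; -0.17 [-0.3, 1.9]; -0.205 [-0.4, 1.9]; -0.24 [-0.4, 1.9]; -0.275 [-0.5, 1.9]; -0.31 [-0.6, 1.8]; -0.345 [-0.6, 1.8]; -0.38 [-0.7, 1.8]; -0.415 [-0.7, 1.8]; -0.45 [-0.8, 1.7]; -0.485 [-0.9, 1.7]; -0.52 [-0.9, 1.7]; -0.555 [-1.0, 1.7]; -0.59 [-1.0, 1.6]; -0.625 [-1.1, 1.6]; -0.66 [-1.2, 1.5]; -0.695 [-1.2, 1.5]; -0.73 [-1.3, 1.5]; -0.765 [-1.3, 1.4];
```

Request:
servo_tool --dr '[[0,0,0],[0,0,0],[0,0,0]]' --slide '[[1.8,2.1,0],[3.5,4.3,0],[3.5,4.3,0]]' --fingers '[0.7,0.7,0.7]'

```text
time_s: 6.0
eef_pos: [628.9, 112.7, 169.3]
ee_rot: [-0.001, 1.0, 0.0, -0.001]
ft_force: [-0.7, 6.3, 3.5]
grip_width: 0.198
grip_force: 15.0
```

Request:
servo_tool --dr '[[0,0,0],[0,0,0]]' --slide '[[1.1,1.6,0],[1.1,1.6,0]]' --fingers '[0.7,0.7]'

```text
time_s: 6.2
eef_pos: [629.9, 111.3, 169.3]
ee_rot: [-0.001, 1.0, 0.0, -0.001]
ft_force: [-0.1, 5.5, 3.6]
grip_width: 0.202
grip_force: 15.0
```

Request:
servo_tool --dr '[[0,0,0],[0,0,0]]' --slide '[[1.1,1.6,0],[1.1,1.6,0]]' --fingers '[0.7,0.7]'

```text
time_s: 6.4
eef_pos: [631.0, 109.7, 169.2]
ee_rot: [-0.001, 1.0, 0.0, -0.001]
ft_force: [-0.8, 5.8, 3.4]
grip_width: 0.199
grip_force: 15.0
```

Request:
servo_tool --dr '[[0,0,0],[0,0,0]]' --slide '[[1,1.6,0],[1,1.6,0]]' --fingers '[0.7,0.7]'

```text
time_s: 6.6
eef_pos: [632.0, 108.1, 169.2]
ee_rot: [-0.001, 1.0, 0.0, -0.001]
ft_force: [-1.0, 5.3, 3.7]
grip_width: 0.198
grip_force: 15.0
```

Request:
servo_tool --dr '[[0,0,0],[0,0,0]]' --slide '[[0.9,1.7,0],[0.9,1.7,0]]' --fingers '[0.7,0.7]'

```text
time_s: 6.8
eef_pos: [633.0, 106.4, 169.2]
ee_rot: [-0.001, 1.0, 0.0, -0.001]
ft_force: [-0.7, 6.1, 3.4]
grip_width: 0.204
grip_force: 15.0
```

Request:
servo_tool --dr '[[0,0,0],[0,0,0]]' --slide '[[0.9,1.7,0],[0.9,1.7,0]]' --fingers '[0.7,0.7]'

```text
time_s: 7.0
eef_pos: [633.9, 104.7, 169.3]
ee_rot: [-0.001, 1.0, 0.0, -0.001]
ft_force: [-1.2, 6.7, 3.5]
grip_width: 0.201
grip_force: 15.0
```

Request:
servo_tool --dr '[[0,0,0],[0,0,0]]' --slide '[[0.8,1.7,0],[0.8,1.7,0]]' --fingers '[0.7,0.7]'

```text
time_s: 7.2
eef_pos: [634.7, 103.0, 169.2]
ee_rot: [-0.001, 1.0, 0.0, -0.001]
ft_force: [0.0, 6.8, 3.7]
grip_width: 0.205
grip_force: 15.0
```

Request:
servo_tool --dr '[[0,0,0],[0,0,0]]' --slide '[[0.8,1.8,0],[0.8,1.8,0]]' --fingers '[0.7,0.7]'

```text
time_s: 7.4
eef_pos: [635.5, 101.2, 169.2]
ee_rot: [-0.001, 1.0, 0.0, -0.001]
ft_force: [-2.0, 6.8, 3.1]
grip_width: 0.2
grip_force: 15.0
```

Request:
servo_tool --dr '[[0,0,0],[0,0,0]]' --slide '[[0.7,1.8,0],[0.7,1.8,0]]' --fingers '[0.7,0.7]'

```text
time_s: 7.6
eef_pos: [636.2, 99.4, 169.2]
ee_rot: [-0.001, 1.0, 0.0, -0.001]
ft_force: [-1.3, 5.7, 4.2]
grip_width: 0.198
grip_force: 15.0
```

Request:
servo_tool --dr '[[0,0,0],[0,0,0]]' --slide '[[0.6,1.8,0],[0.6,1.8,0]]' --fingers '[0.7,0.7]'

```text
time_s: 7.8
eef_pos: [636.9, 97.6, 169.2]
ee_rot: [-0.001, 1.0, 0.0, -0.001]
ft_force: [-0.6, 5.5, 2.6]
grip_width: 0.2
grip_force: 15.0
```

Request:
servo_tool --dr '[[0,0,0],[0,0,0]]' --slide '[[0.6,1.8,0],[0.6,1.8,0]]' --fingers '[0.7,0.7]'

```text
time_s: 8.0
eef_pos: [637.5, 95.8, 169.3]
ee_rot: [-0.001, 1.0, 0.0, -0.0]
ft_force: [-0.1, 5.4, 3.1]
grip_width: 0.201
grip_force: 15.0
```

Request:
servo_tool --dr '[[0,0,0],[0,0,0]]' --slide '[[0.5,1.9,0],[0.5,1.9,0]]' --fingers '[0.7,0.7]'

```text
time_s: 8.2
eef_pos: [638.0, 93.9, 169.2]
ee_rot: [-0.001, 1.0, 0.0, -0.0]
ft_force: [-1.0, 6.1, 3.1]
grip_width: 0.2
grip_force: 15.0
```

Request:
servo_tool --dr '[[0,0,0],[0,0,0]]' --slide '[[0.4,1.9,0],[0.4,1.9,0]]' --fingers '[0.7,0.7]'

```text
time_s: 8.4
eef_pos: [638.4, 92.0, 169.2]
ee_rot: [-0.001, 1.0, 0.0, -0.0]
ft_force: [0.1, 7.1, 3.1]
grip_width: 0.206
grip_force: 15.0
```

Request:
servo_tool --dr '[[0,0,0],[0,0,0]]' --slide '[[0.4,1.9,0],[0.4,1.9,0]]' --fingers '[0.7,0.7]'

```text
time_s: 8.6
eef_pos: [638.9, 90.1, 169.3]
ee_rot: [-0.001, 1.0, 0.0, -0.0]
ft_force: [-0.2, 5.2, 3.9]
grip_width: 0.203
grip_force: 15.0
```

Request:
servo_tool --dr '[[0,0,0],[0,0,0]]' --slide '[[0.3,1.9,0],[0.3,1.9,0]]' --fingers '[0.7,0.7]'

```text
time_s: 8.8
eef_pos: [639.2, 88.2, 169.2]
ee_rot: [-0.001, 1.0, 0.0, -0.0]
ft_force: [-1.4, 5.8, 3.8]
grip_width: 0.199
grip_force: 15.0
```

Request:
servo_tool --dr '[[0,0,0],[0,0,0]]' --slide '[[0.2,1.9,0],[0.2,1.9,0]]' --fingers '[0.7,0.7]'

```text
time_s: 9.0
eef_pos: [639.4, 86.3, 169.2]
ee_rot: [-0.001, 1.0, 0.0, -0.0]
ft_force: [0.6, 5.6, 3.7]
grip_width: 0.201
grip_force: 15.0
```

Request:
servo_tool --dr '[[0,0,0],[0,0,0]]' --slide '[[0.2,1.9,0],[0.2,1.9,0]]' --fingers '[0.7,0.7]'

```text
time_s: 9.2
eef_pos: [639.6, 84.4, 169.2]
ee_rot: [-0.001, 1.0, 0.0, -0.0]
ft_force: [-0.1, 6.4, 2.1]
grip_width: 0.203
grip_force: 15.0
```

Request:
servo_tool --dr '[[0,0,0],[0,0,0]]' --slide '[[0.1,1.9,0],[0.1,1.9,0]]' --fingers '[0.7,0.7]'

```text
time_s: 9.4
eef_pos: [639.8, 82.5, 169.2]
ee_rot: [-0.001, 1.0, 0.0, -0.0]
ft_force: [-0.3, 5.7, 3.1]
grip_width: 0.201
grip_force: 15.0
```

Request:
servo_tool --dr '[[0,0,0],[0,0,0]]' --slide '[[0,1.9,0],[0,1.9,0]]' --fingers '[0.7,0.7]'

```text
time_s: 9.6
eef_pos: [639.8, 80.6, 169.2]
ee_rot: [-0.001, 1.0, 0.0, -0.0]
ft_force: [1.5, 5.9, 3.2]
grip_width: 0.197
grip_force: 15.0
```

Request:
servo_tool --dr '[[0,0,0],[0,0,0]]' --slide '[[0,1.9,0],[0,1.9,0]]' --fingers '[0.7,0.7]'

```text
time_s: 9.8
eef_pos: [639.8, 78.7, 169.2]
ee_rot: [-0.001, 1.0, 0.0, -0.0]
ft_force: [0.3, 7.1, 4.1]
grip_width: 0.202
grip_force: 15.0
```

Request:
servo_tool --dr '[[0,0,0],[0,0,0]]' --slide '[[-0.1,1.9,0],[-0.1,1.9,0]]' --fingers '[0.7,0.7]'

```text
time_s: 10.0
eef_pos: [639.7, 76.8, 169.2]
ee_rot: [-0.001, 1.0, 0.0, -0.0]
ft_force: [1.2, 4.9, 2.9]
grip_width: 0.197
grip_force: 15.0
```

Request:
servo_tool --dr '[[0,0,0],[0,0,0]]' --slide '[[-0.2,1.9,0],[-0.2,1.9,0]]' --fingers '[0.7,0.7]'

```text
time_s: 10.2
eef_pos: [639.6, 74.9, 169.2]
ee_rot: [-0.001, 1.0, 0.0, -0.0]
ft_force: [1.1, 5.4, 3.2]
grip_width: 0.201
grip_force: 15.0
```

Request:
servo_tool --dr '[[0,0,0],[0,0,0]]' --slide '[[-0.2,1.9,0],[-0.2,1.9,0]]' --fingers '[0.7,0.7]'

```text
time_s: 10.4
eef_pos: [639.4, 73.0, 169.2]
ee_rot: [-0.001, 1.0, 0.0, -0.0]
ft_force: [0.3, 6.1, 2.4]
grip_width: 0.203
grip_force: 15.0
```

Request:
servo_tool --dr '[[0,0,0],[0,0,0]]' --slide '[[-0.3,1.9,0],[-0.3,1.9,0]]' --fingers '[0.7,0.7]'

```text
time_s: 10.6
eef_pos: [639.1, 71.1, 169.2]
ee_rot: [-0.001, 1.0, 0.0, -0.0]
ft_force: [1.1, 6.0, 3.3]
grip_width: 0.203
grip_force: 15.0
```

Request:
servo_tool --dr '[[0,0,0],[0,0,0]]' --slide '[[-0.4,1.9,0],[-0.4,1.9,0]]' --fingers '[0.7,0.7]'

```text
time_s: 10.8
eef_pos: [638.8, 69.2, 169.2]
ee_rot: [-0.001, 1.0, 0.0, 0.0]
ft_force: [1.3, 6.1, 3.1]
grip_width: 0.196
grip_force: 15.0
```

Request:
servo_tool --dr '[[0,0,0],[0,0,0]]' --slide '[[-0.4,1.9,0],[-0.4,1.9,0]]' --fingers '[0.7,0.7]'

```text
time_s: 11.0
eef_pos: [638.7, 68.3, 169.2]
ee_rot: [-0.002, 1.0, 0.0, 0.001]
ft_force: [1.1, 8.8, 2.2]
grip_width: 0.202
grip_force: 15.0
```

Request:
servo_tool --dr '[[0,0,0],[0,0,0]]' --slide '[[-0.5,1.9,0],[-0.5,1.9,0]]' --fingers '[0.7,0.7]'

```text
time_s: 11.2
eef_pos: [638.6, 68.0, 169.2]
ee_rot: [-0.004, 1.0, 0.0, 0.001]
ft_force: [0.8, 12.3, 2.6]
grip_width: 0.2
grip_force: 15.0
```

The wheel stopped dead at a tool angle of about -0.23 rad: y stuck at 68 and the force rose to 12 N, so the gate is gently home. Next I'll reverse and feel for the stem load.

```bash
python3 - <<'E'
from h import *
print(arc(-.275,.2,8))
a=.2
while a<1.9: b=a+.03; print(round(b,3),arc(a,b,1)[0][:2],end='; '); a=b
E
```

```text
[[0.8, -3.2, 0], [1.4, -6.4, 0], [1.8, -9.6, 0], [2.0, -12.9, 0], [2.1, -16.1, 0], [1.9, -19.4, 0], [1.5, -22.6, 0], [1.0, -25.9, 0]]
0.23 [-0.4, -1.6]; 0.26 [-0.4, -1.6]; 0.29 [-0.4, -1.6]; 0.32 [-0.5, -1.6]; 0.35 [-0.5, -1.6]; 0.38 [-0.6, -1.5]; 0.41 [-0.6, -1.5]; 0.44 [-0.7, -1.5]; 0.47 [-0.7, -1.5]; 0.5 [-0.8, -1.5]; 0.53 [-0.8, -1.4]; 0.56 [-0.9, -1.4]; 0.59 [-0.9, -1.4]; 0.62 [-0.9, -1.4]; 0.65 [-1.0, -1.3]; 0.68 [-1.0, -1.3]; 0.71 [-1.1, -1.3]; 0.74 [-1.1, -1.2]; 0.77 [-1.1, -1.2]; 0.8 [-1.2, -1.2]; 0.83 [-1.2, -1.1]; 0.86 [-1.2, -1.1]; 0.89 [-1.3, -1.1]; 0.92 [-1.3, -1.0]; 0.95 [-1.3, -1.0]; 0.98 [-1.4, -0.9]; 1.01 [-1.4, -0.9]; 1.04 [-1.4, -0.9]; 1.07 [-1.4, -0.8]; 1.1 [-1.5, -0.8]; 1.13 [-1.5, -0.7]; 1.16 [-1.5, -0.7]; 1.19 [-1.5, -0.6]; 1.22 [-1.5, -0.6]; 1.25 [-1.6, -0.5]; 1.28 [-1.6, -0.5]; 1.31 [-1.6, -0.4]; 1.34 [-1.6, -0.4]; 1.37 [-1.6, -0.4]; 1.4 [-1.6, -0.3]; 1.43 [-1.6, -0.3]; 1.46 [-1.6, -0.2]; 1.49 [-1.6, -0.2]; 1.52 [-1.6, -0.1]; 1.55 [-1.6, -0.1]; 1.58 [-1.6, -0.0]; 1.61 [-1.6, 0.0]; 1.64 [-1.6, 0.1]; 1.67 [-1.6, 0.1]; 1.7 [-1.6, 0.2]; 1.73 [-1.6, 0.2]; 1.76 [-1.6, 0.3]; 1.79 [-1.6, 0.3]; 1.82 [-1.6, 0.4]; 1.85 [-1.6, 0.4]; 1.88 [-1.6, 0.5]; 1.91 [-1.6, 0.5];
```

Request:
servo_tool --dr '[[0,0,0],[0,0,0],[0,0,0],[0,0,0],[0,0,0],[0,0,0],[0,0,0],[0,0,0],[0,0,0],[0,0,0]]' --slide '[[0.8,-3.2,0],[1.4,-6.4,0],[1.8,-9.6,0],[2,-12.9,0],[2.1,-16.1,0],[1.9,-19.4,0],[1.5,-22.6,0],[1,-25.9,0],[1,-25.9,0],[1,-25.9,0]]' --fingers '[0.7,0.7,0.7,0.7,0.7,0.7,0.7,0.7,0.7,0.7]'

```text
time_s: 12.2
eef_pos: [638.7, 91.1, 169.3]
ee_rot: [-0.001, 1.0, 0.0, -0.0]
ft_force: [-0.1, 0.7, 1.8]
grip_width: 0.201
grip_force: 15.0
```

Request:
servo_tool --dr '[[0,0,0],[0,0,0]]' --slide '[[-0.4,-1.6,0],[-0.4,-1.6,0]]' --fingers '[0.7,0.7]'

```text
time_s: 12.4
eef_pos: [638.5, 92.3, 169.3]
ee_rot: [-0.001, 1.0, 0.0, -0.0]
ft_force: [-1.0, -0.2, 1.5]
grip_width: 0.197
grip_force: 15.0
```

Request:
servo_tool --dr '[[0,0,0],[0,0,0]]' --slide '[[-0.4,-1.6,0],[-0.4,-1.6,0]]' --fingers '[0.7,0.7]'

```text
time_s: 12.6
eef_pos: [638.1, 93.9, 169.3]
ee_rot: [-0.001, 1.0, 0.0, -0.0]
ft_force: [-0.4, -0.7, 1.6]
grip_width: 0.203
grip_force: 15.0
```

Request:
servo_tool --dr '[[0,0,0],[0,0,0]]' --slide '[[-0.4,-1.6,0],[-0.4,-1.6,0]]' --fingers '[0.7,0.7]'

```text
time_s: 12.8
eef_pos: [637.6, 95.6, 169.3]
ee_rot: [-0.001, 1.0, 0.0, -0.0]
ft_force: [-1.2, -0.8, 1.1]
grip_width: 0.2
grip_force: 15.0
```

Request:
servo_tool --dr '[[0,0,0],[0,0,0]]' --slide '[[-0.5,-1.6,0],[-0.5,-1.6,0]]' --fingers '[0.7,0.7]'

```text
time_s: 13.0
eef_pos: [637.1, 97.3, 169.3]
ee_rot: [-0.001, 1.0, 0.0, -0.0]
ft_force: [-1.5, -0.6, 0.7]
grip_width: 0.202
grip_force: 15.0
```

Request:
servo_tool --dr '[[0,0,0],[0,0,0]]' --slide '[[-0.5,-1.6,0],[-0.5,-1.6,0]]' --fingers '[0.7,0.7]'

```text
time_s: 13.2
eef_pos: [636.6, 98.8, 169.3]
ee_rot: [-0.001, 1.0, 0.0, -0.0]
ft_force: [-2.1, -0.2, 0.8]
grip_width: 0.203
grip_force: 15.0
```

Request:
servo_tool --dr '[[0,0,0],[0,0,0]]' --slide '[[-0.6,-1.5,0],[-0.6,-1.5,0]]' --fingers '[0.7,0.7]'

```text
time_s: 13.4
eef_pos: [636.0, 100.3, 169.3]
ee_rot: [-0.001, 1.0, 0.0, -0.0]
ft_force: [-1.7, -0.9, 0.5]
grip_width: 0.2
grip_force: 15.0
```

Request:
servo_tool --dr '[[0,0,0],[0,0,0]]' --slide '[[-0.6,-1.5,0],[-0.6,-1.5,0]]' --fingers '[0.7,0.7]'

```text
time_s: 13.6
eef_pos: [635.4, 101.8, 169.3]
ee_rot: [-0.001, 1.0, 0.0, -0.0]
ft_force: [-1.8, -0.9, 0.5]
grip_width: 0.202
grip_force: 15.0
```

Request:
servo_tool --dr '[[0,0,0],[0,0,0]]' --slide '[[-0.7,-1.5,0],[-0.7,-1.5,0]]' --fingers '[0.7,0.7]'

```text
time_s: 13.8
eef_pos: [634.7, 103.3, 169.3]
ee_rot: [-0.001, 1.0, 0.0, -0.0]
ft_force: [-2.5, -0.2, -0.9]
grip_width: 0.203
grip_force: 15.0
```

Request:
servo_tool --dr '[[0,0,0],[0,0,0]]' --slide '[[-0.7,-1.5,0],[-0.7,-1.5,0]]' --fingers '[0.7,0.7]'

```text
time_s: 14.0
eef_pos: [634.0, 104.8, 169.3]
ee_rot: [-0.001, 1.0, 0.0, -0.0]
ft_force: [-2.7, -1.4, 0.2]
grip_width: 0.2
grip_force: 15.0
```

Request:
servo_tool --dr '[[0,0,0],[0,0,0]]' --slide '[[-0.8,-1.5,0],[-0.8,-1.5,0]]' --fingers '[0.7,0.7]'

```text
time_s: 14.2
eef_pos: [633.2, 106.3, 169.3]
ee_rot: [-0.001, 1.0, 0.0, -0.0]
ft_force: [-2.4, -1.1, -0.5]
grip_width: 0.204
grip_force: 15.0
```

Request:
servo_tool --dr '[[0,0,0],[0,0,0]]' --slide '[[-0.8,-1.4,0],[-0.8,-1.4,0]]' --fingers '[0.7,0.7]'

```text
time_s: 14.4
eef_pos: [632.4, 107.7, 169.4]
ee_rot: [-0.001, 1.0, 0.0, -0.0]
ft_force: [-2.5, -1.1, -0.8]
grip_width: 0.203
grip_force: 15.0
```

Request:
servo_tool --dr '[[0,0,0],[0,0,0]]' --slide '[[-0.9,-1.4,0],[-0.9,-1.4,0]]' --fingers '[0.7,0.7]'

```text
time_s: 14.6
eef_pos: [631.6, 109.1, 169.4]
ee_rot: [-0.001, 1.0, 0.0, -0.0]
ft_force: [-2.7, -1.8, -0.6]
grip_width: 0.201
grip_force: 15.0
```

Request:
servo_tool --dr '[[0,0,0],[0,0,0]]' --slide '[[-0.9,-1.4,0],[-0.9,-1.4,0]]' --fingers '[0.7,0.7]'

```text
time_s: 14.8
eef_pos: [630.7, 110.5, 169.4]
ee_rot: [-0.001, 1.0, 0.0, -0.0]
ft_force: [-2.8, -1.8, -2.0]
grip_width: 0.199
grip_force: 15.0
```

Request:
servo_tool --dr '[[0,0,0],[0,0,0]]' --slide '[[-0.9,-1.4,0],[-0.9,-1.4,0]]' --fingers '[0.7,0.7]'

```text
time_s: 15.0
eef_pos: [629.8, 111.9, 169.4]
ee_rot: [-0.001, 1.0, 0.0, -0.0]
ft_force: [-2.7, -2.5, -1.3]
grip_width: 0.2
grip_force: 15.0
```

Request:
servo_tool --dr '[[0,0,0],[0,0,0]]' --slide '[[-1,-1.3,0],[-1,-1.3,0]]' --fingers '[0.7,0.7]'

```text
time_s: 15.2
eef_pos: [628.8, 113.2, 169.4]
ee_rot: [-0.001, 1.0, 0.0, -0.0]
ft_force: [-3.5, -2.9, -2.4]
grip_width: 0.202
grip_force: 15.0
```

Request:
servo_tool --dr '[[0,0,0],[0,0,0]]' --slide '[[-1.8,-0.7,0],[-1.8,-0.7,0]]' --fingers '[0.7,0.7]'

```text
time_s: 15.4
eef_pos: [627.7, 114.3, 169.6]
ee_rot: [-0.001, 1.0, 0.0, 0.001]
ft_force: [-1.3, -0.6, -2.7]
grip_width: 0.201
grip_force: 15.0
```

Request:
servo_tool --dr '[[0,0,0],[0,0,0]]' --slide '[[-1.1,-1.3,0],[-1.1,-1.3,0]]' --fingers '[0.7,0.7]'

```text
time_s: 15.6
eef_pos: [626.5, 115.7, 169.6]
ee_rot: [-0.001, 1.0, 0.0, 0.001]
ft_force: [-0.4, -1.6, -2.5]
grip_width: 0.202
grip_force: 15.0
```

Request:
servo_tool --dr '[[0,0,0],[0,0,0]]' --slide '[[-1.1,-1.2,0],[-1.1,-1.2,0]]' --fingers '[0.7,0.7]'

```text
time_s: 15.8
eef_pos: [625.4, 116.8, 169.6]
ee_rot: [-0.001, 1.0, 0.0, 0.001]
ft_force: [-0.5, -0.3, -3.2]
grip_width: 0.202
grip_force: 15.0
```

Request:
servo_tool --dr '[[0,0,0],[0,0,0]]' --slide '[[-1.1,-1.2,0],[-1.1,-1.2,0]]' --fingers '[0.7,0.7]'

```text
time_s: 16.0
eef_pos: [624.2, 118.0, 169.7]
ee_rot: [-0.001, 1.0, 0.0, 0.001]
ft_force: [-0.5, 0.6, -3.3]
grip_width: 0.198
grip_force: 15.0
```

Request:
servo_tool --dr '[[0,0,0],[0,0,0]]' --slide '[[-1.2,-1.2,0],[-1.2,-1.2,0]]' --fingers '[0.7,0.7]'

```text
time_s: 16.2
eef_pos: [623.0, 119.2, 169.7]
ee_rot: [-0.001, 1.0, 0.0, 0.001]
ft_force: [0.8, 0.5, -2.7]
grip_width: 0.201
grip_force: 15.0
```

Request:
servo_tool --dr '[[0,0,0],[0,0,0]]' --slide '[[-1.2,-1.1,0],[-1.2,-1.1,0]]' --fingers '[0.7,0.7]'

```text
time_s: 16.4
eef_pos: [621.8, 120.3, 169.7]
ee_rot: [-0.001, 1.0, 0.0, 0.001]
ft_force: [1.5, 1.0, -3.0]
grip_width: 0.203
grip_force: 15.0
```

Request:
servo_tool --dr '[[0,0,0],[0,0,0]]' --slide '[[-1.2,-1.1,0],[-1.2,-1.1,0]]' --fingers '[0.7,0.7]'

```text
time_s: 16.6
eef_pos: [620.5, 121.3, 169.7]
ee_rot: [-0.001, 1.0, 0.0, 0.001]
ft_force: [2.2, 2.0, -2.4]
grip_width: 0.195
grip_force: 15.0
```

Request:
servo_tool --dr '[[0,0,0],[0,0,0]]' --slide '[[-1.3,-1.1,0],[-1.3,-1.1,0]]' --fingers '[0.7,0.7]'

```text
time_s: 16.8
eef_pos: [619.2, 122.4, 169.7]
ee_rot: [-0.001, 1.0, 0.0, 0.001]
ft_force: [0.8, 3.2, -2.7]
grip_width: 0.201
grip_force: 15.0
```

Request:
servo_tool --dr '[[0,0,0],[0,0,0]]' --slide '[[-1,-1.4,0],[-1,-1.4,0]]' --fingers '[0.7,0.7]'

```text
time_s: 17.0
eef_pos: [617.9, 123.6, 169.7]
ee_rot: [-0.001, 1.0, 0.0, 0.0]
ft_force: [1.9, 1.2, -2.1]
grip_width: 0.203
grip_force: 15.0
```

Request:
servo_tool --dr '[[0,0,0],[0,0,0]]' --slide '[[-1.3,-1,0],[-1.3,-1,0]]' --fingers '[0.7,0.7]'

```text
time_s: 17.2
eef_pos: [616.6, 124.5, 169.7]
ee_rot: [-0.001, 1.0, 0.0, 0.0]
ft_force: [1.3, 1.9, -2.1]
grip_width: 0.199
grip_force: 15.0
```

Request:
servo_tool --dr '[[0,0,0],[0,0,0]]' --slide '[[-1.4,-0.9,0],[-1.4,-0.9,0]]' --fingers '[0.7,0.7]'

```text
time_s: 17.4
eef_pos: [615.2, 125.5, 169.7]
ee_rot: [-0.001, 1.0, 0.0, 0.0]
ft_force: [0.7, 0.8, -1.9]
grip_width: 0.202
grip_force: 15.0
```

Request:
servo_tool --dr '[[0,0,0],[0,0,0]]' --slide '[[-1.4,-0.9,0],[-1.4,-0.9,0]]' --fingers '[0.7,0.7]'

```text
time_s: 17.6
eef_pos: [613.8, 126.4, 169.6]
ee_rot: [-0.001, 1.0, 0.0, 0.0]
ft_force: [1.5, 1.8, -2.3]
grip_width: 0.199
grip_force: 15.0
```

Request:
servo_tool --dr '[[0,0,0],[0,0,0]]' --slide '[[-1.4,-0.9,0],[-1.4,-0.9,0]]' --fingers '[0.7,0.7]'

```text
time_s: 17.8
eef_pos: [612.4, 127.3, 169.6]
ee_rot: [-0.001, 1.0, 0.0, 0.0]
ft_force: [-0.1, 3.0, -1.5]
grip_width: 0.203
grip_force: 15.0
```

Request:
servo_tool --dr '[[0,0,0],[0,0,0]]' --slide '[[-1.4,-0.8,0],[-1.4,-0.8,0]]' --fingers '[0.7,0.7]'

```text
time_s: 18.0
eef_pos: [611.0, 128.1, 169.6]
ee_rot: [-0.001, 1.0, 0.0, 0.0]
ft_force: [0.7, 1.0, -2.6]
grip_width: 0.201
grip_force: 15.0
```

Request:
servo_tool --dr '[[0,0,0],[0,0,0]]' --slide '[[-1.5,-0.8,0],[-1.5,-0.8,0]]' --fingers '[0.7,0.7]'

```text
time_s: 18.2
eef_pos: [609.9, 128.6, 169.6]
ee_rot: [-0.001, 1.0, 0.0, 0.001]
ft_force: [2.6, -0.6, -2.3]
grip_width: 0.199
grip_force: 15.0
```

Request:
servo_tool --dr '[[0,0,0],[0,0,0]]' --slide '[[-1.5,-0.7,0],[-1.5,-0.7,0]]' --fingers '[0.7,0.7]'

```text
time_s: 18.4
eef_pos: [609.1, 129.0, 169.7]
ee_rot: [-0.001, 1.0, 0.0, 0.001]
ft_force: [5.6, -1.8, -3.7]
grip_width: 0.202
grip_force: 15.0
```

The stem load appeared between 18.0 and 18.4 s, so pickup is at a tool angle of about 1.06 rad. I'll take a wrist reference image here to check for slip, and work out the one-turn path.

```bash
cat >> h.py <<'E'
def handle(name,save=None):
    o,R=tool(); p,d,M=shot(name)
    if save: cv2.imwrite(save,p[...,::-1])
    C=cloud(name,d,M)
    T=R.inv().apply((C-o['eef_pos']).reshape(-1,3)).reshape(C.shape)
    m=(abs(T[...,0])<25)&(abs(T[...,1])<12)&(C[...,2]>196)&(C[...,2]<207)
    v,u=np.nonzero(m); return T[m].mean(0).round(2),T[m][:,0].min().round(1),T[m][:,0].max().round(1),m.sum(),(u.mean().round(1),v.mean().round(1))
E
python3 - <<'E'
from h import *
print(handle('wrist','pics/w2.png'))
for p,F in [((612.4,127.3),(-.1,3)),((611,128.1),(.7,1)),((609.9,128.6),(2.6,-.6)),((609.1,129),(5.6,-1.8))]: print(dec(p,F))
o=get_obs(); print(o['eef_pos'],o['ft_force'],dec(o['eef_pos'],o['ft_force']))
E
```

```text
(array([ -4.39,   0.07, -31.74]), np.float64(-7.9), np.float64(-2.3), np.int64(153), (np.float64(252.5), np.float64(270.4)))
{'th': np.float64(1.026), 'r': np.float64(54.4), 'Frad': np.float64(2.5), 'Fres_cw': np.float64(1.6)}
{'th': np.float64(1.055), 'r': np.float64(54.4), 'Frad': np.float64(1.2), 'Fres_cw': np.float64(-0.1)}
{'th': np.float64(1.077), 'r': np.float64(54.3), 'Frad': np.float64(0.7), 'Fres_cw': np.float64(-2.6)}
{'th': np.float64(1.094), 'r': np.float64(54.3), 'Frad': np.float64(1.0), 'Fres_cw': np.float64(-5.8)}
[609.11899145 128.98611119 169.71559206] [ 5.20646022 -1.05503359 -3.33455496] {'th': np.float64(1.094), 'r': np.float64(54.2), 'Frad': np.float64(1.5), 'Fres_cw': np.float64(-5.1)}
```

View pics/w2.png

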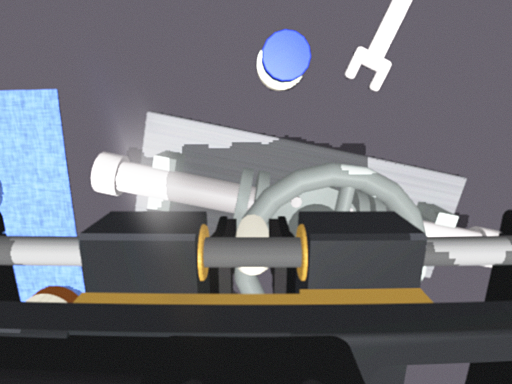

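```bash
python3 - <<'E'
from h import *
a=1.13
for i in range(7): print(round(a+.8,2),arc(a,a+.8,6)); a+=.8
E
```

```text
1.93 [[-6.8, -2.7, 0], [-13.9, -4.4, 0], [-21.2, -5.2, 0], [-28.5, -5.0, 0], [-35.8, -3.9, 0], [-42.8, -1.7, 0]]
2.73 [[-6.7, 3.0, 0], [-12.9, 6.9, 0], [-18.5, 11.6, 0], [-23.5, 17.0, 0], [-27.7, 23.0, 0], [-31.1, 29.5, 0]]
3.53 [[-2.5, 6.9, 0], [-4.0, 14.1, 0], [-4.6, 21.4, 0], [-4.2, 28.7, 0], [-2.8, 35.9, 0], [-0.5, 42.8, 0]]
4.33 [[3.2, 6.6, 0], [7.3, 12.7, 0], [12.1, 18.2, 0], [17.7, 23.0, 0], [23.8, 27.0, 0], [30.4, 30.2, 0]]
5.13 [[7.0, 2.3, 0], [14.2, 3.6, 0], [21.5, 4.0, 0], [28.8, 3.3, 0], [35.9, 1.8, 0], [42.8, -0.8, 0]]
5.93 [[6.5, -3.4, 0], [12.5, -7.7, 0], [17.8, -12.7, 0], [22.5, -18.3, 0], [26.3, -24.6, 0], [29.3, -31.2, 0]]
6.73 [[2.1, -7.0, 0], [3.2, -14.3, 0], [3.3, -21.6, 0], [2.5, -28.9, 0], [0.7, -36.0, 0], [-2.0, -42.8, 0]]
```

Request:
servo_tool --dr '[[0,0,0],[0,0,0],[0,0,0],[0,0,0],[0,0,0],[0,0,0],[0,0,0],[0,0,0]]' --slide '[[0,0,0],[-6.8,-2.7,0],[-13.9,-4.4,0],[-21.2,-5.2,0],[-28.5,-5,0],[-35.8,-3.9,0],[-42.8,-1.7,0],[-42.8,-1.7,0]]' --fingers '[0.7,0.7,0.7,0.7,0.7,0.7,0.7,0.7]' --grip_force 20

```text
time_s: 19.25
eef_pos: [565.2, 131.3, 169.7]
ee_rot: [-0.001, 1.0, 0.0, 0.001]
ft_force: [3.1, 0.5, -3.6]
grip_width: 0.201
grip_force: 20.0
```

Request:
servo_tool --dr '[[0,0,0],[0,0,0],[0,0,0],[0,0,0],[0,0,0],[0,0,0],[0,0,0]]' --slide '[[-6.7,3,0],[-12.9,6.9,0],[-18.5,11.6,0],[-23.5,17,0],[-27.7,23,0],[-31.1,29.5,0],[-31.1,29.5,0]]' --fingers '[0.7,0.7,0.7,0.7,0.7,0.7,0.7]'

```text
time_s: 19.95
eef_pos: [534.3, 101.9, 169.6]
ee_rot: [-0.001, 1.0, -0.0, 0.0]
ft_force: [2.8, 2.2, -3.4]
grip_width: 0.199
grip_force: 20.0
```

Request:
servo_tool --dr '[[0,0,0],[0,0,0],[0,0,0],[0,0,0],[0,0,0],[0,0,0],[0,0,0]]' --slide '[[-2.5,6.9,0],[-4,14.1,0],[-4.6,21.4,0],[-4.2,28.7,0],[-2.8,35.9,0],[-0.5,42.8,0],[-0.5,42.8,0]]' --fingers '[0.7,0.7,0.7,0.7,0.7,0.7,0.7]'

```text
time_s: 20.65
eef_pos: [533.7, 59.0, 169.5]
ee_rot: [-0.001, 1.0, -0.0, -0.0]
ft_force: [2.1, 3.9, -2.7]
grip_width: 0.202
grip_force: 20.0
```

Request:
servo_tool --dr '[[0,0,0],[0,0,0],[0,0,0],[0,0,0],[0,0,0],[0,0,0],[0,0,0]]' --slide '[[3.2,6.6,0],[7.3,12.7,0],[12.1,18.2,0],[17.7,23,0],[23.8,27,0],[30.4,30.2,0],[30.4,30.2,0]]' --fingers '[0.7,0.7,0.7,0.7,0.7,0.7,0.7]'

```text
time_s: 21.35
eef_pos: [563.5, 29.0, 169.3]
ee_rot: [-0.001, 1.0, -0.0, -0.001]
ft_force: [-2.0, 3.2, 0.7]
grip_width: 0.201
grip_force: 20.0
```

Request:
servo_tool --dr '[[0,0,0],[0,0,0],[0,0,0],[0,0,0],[0,0,0],[0,0,0],[0,0,0]]' --slide '[[7,2.3,0],[14.2,3.6,0],[21.5,4,0],[28.8,3.3,0],[35.9,1.8,0],[42.8,-0.8,0],[42.8,-0.8,0]]' --fingers '[0.7,0.7,0.7,0.7,0.7,0.7,0.7]'

```text
time_s: 22.05
eef_pos: [604.9, 28.6, 169.2]
ee_rot: [0.0, 1.0, 0.0, -0.003]
ft_force: [-4.1, 0.5, 2.1]
grip_width: 0.199
grip_force: 20.0
```

Request:
servo_tool --dr '[[0,0,0],[0,0,0],[0,0,0],[0,0,0],[0,0,0],[0,0,0],[0,0,0]]' --slide '[[6.5,-3.4,0],[12.5,-7.7,0],[17.8,-12.7,0],[22.5,-18.3,0],[26.3,-24.6,0],[29.3,-31.2,0],[29.3,-31.2,0]]' --fingers '[0.7,0.7,0.7,0.7,0.7,0.7,0.7]'

```text
time_s: 22.75
eef_pos: [635.6, 59.1, 169.4]
ee_rot: [0.001, 1.0, 0.0, -0.001]
ft_force: [-1.0, -3.5, 0.5]
grip_width: 0.199
grip_force: 20.0
```

Request:
servo_tool --dr '[[0,0,0],[0,0,0],[0,0,0],[0,0,0],[0,0,0],[0,0,0],[0,0,0]]' --slide '[[2.1,-7,0],[3.2,-14.3,0],[3.3,-21.6,0],[2.5,-28.9,0],[0.7,-36,0],[-2,-42.8,0],[-2,-42.8,0]]' --fingers '[0.7,0.7,0.7,0.7,0.7,0.7,0.7]'

```text
time_s: 23.45
eef_pos: [634.6, 103.0, 169.5]
ee_rot: [-0.001, 1.0, 0.0, 0.001]
ft_force: [2.5, -2.4, 0.1]
grip_width: 0.197
grip_force: 20.0
```

```bash
python3 - <<'E'
from h import *
o=get_obs(); print(o['eef_pos'],o['ft_force'],dec(o['eef_pos'],o['ft_force']),handle('wrist'))
print(arc(6.73,7.23,4))
E
```

```text
[634.55543876 102.96553604 169.53342679] [ 2.48517577 -2.3516266   0.09882557] {'th': np.float64(0.415), 'r': np.float64(55.0), 'Frad': np.float64(1.3), 'Fres_cw': np.float64(-3.2)} (array([ -4.54,   0.22, -32.2 ]), np.float64(-10.1), np.float64(-2.2), np.int64(186), (np.float64(253.0), np.float64(271.2)))
[[-3.3, -6.0, 0], [-7.4, -11.5, 0], [-12.2, -16.5, 0], [-17.5, -20.9, 0]]
```

Request:
servo_tool --dr '[[0,0,0],[0,0,0],[0,0,0],[0,0,0],[0,0,0],[0,0,0]]' --slide '[[-3.3,-6,0],[-7.4,-11.5,0],[-12.2,-16.5,0],[-17.5,-20.9,0],[-17.5,-20.9,0],[-17.5,-20.9,0]]' --fingers '[0.7,0.7,0.7,0.7,0.7,0.7]'

```text
time_s: 24.1
eef_pos: [617.0, 124.4, 169.5]
ee_rot: [-0.001, 1.0, 0.0, 0.0]
ft_force: [1.8, -0.9, -1.7]
grip_width: 0.198
grip_force: 20.0
```

```bash
python3 - <<'E'
from h import *
o=get_obs(); print(o['eef_pos'],o['ft_force'],dec(o['eef_pos'],o['ft_force']),handle('wrist'))
th=dec(o['eef_pos'],[0,0])['th']; print(arc(th,1.04,3),arc(th,1.07,3))
E
```

```text
[616.99548165 124.3587608  169.54950139] [ 1.78295587 -0.90176793 -1.67798588] {'th': np.float64(0.925), 'r': np.float64(54.5), 'Frad': np.float64(0.4), 'Fres_cw': np.float64(-2.0)} (array([ -4.6 ,   0.04, -32.05]), np.float64(-9.9), np.float64(-2.2), np.int64(185), (np.float64(252.5), np.float64(271.2)))
[[-1.7, -1.2, 0], [-3.5, -2.4, 0], [-5.3, -3.5, 0]] [[-2.2, -1.5, 0], [-4.4, -3.0, 0], [-6.7, -4.3, 0]]
```

Request:
servo_tool --dr '[[0,0,0],[0,0,0],[0,0,0],[0,0,0],[0,0,0]]' --slide '[[-1.7,-1.2,0],[-3.5,-2.4,0],[-5.3,-3.5,0],[-5.3,-3.5,0],[-5.3,-3.5,0]]' --fingers '[0.7,0.7,0.7,0.7,0.7]'

```text
time_s: 24.65
eef_pos: [612.3, 127.5, 169.6]
ee_rot: [-0.001, 1.0, 0.0, 0.001]
ft_force: [4.4, -2.8, -2.8]
grip_width: 0.196
grip_force: 20.0
```

```bash
python3 - <<'E'
from h import *
o=get_obs(); print(o['eef_pos'],o['ft_force'],dec(o['eef_pos'],o['ft_force']),handle('wrist'),handle('wrist'))
E
```

```text
[612.29624057 127.47738054 169.61447823] [ 4.35602095 -2.789395   -2.76742021] {'th': np.float64(1.029), 'r': np.float64(54.5), 'Frad': np.float64(-0.1), 'Fres_cw': np.float64(-5.2)} (array([ -4.5 ,   0.1 , -32.12]), np.float64(-10.2), np.float64(-2.0), np.int64(167), (np.float64(252.6), np.float64(271.0))) (array([ -4.53,   0.21, -32.04]), np.float64(-10.0), np.float64(-2.1), np.int64(171), (np.float64(252.8), np.float64(271.0)))
```

Request:
servo_tool --dr '[[0,0,0],[0,0,0],[0,0,0],[0,0,0]]' --slide '[[-1.1,-0.7,0],[-2.2,-1.2,0],[-2.2,-1.2,0],[-2.2,-1.2,0]]' --fingers '[0.7,0.7,0.7,0.7]'

```text
time_s: 25.15
eef_pos: [610.3, 128.6, 169.6]
ee_rot: [-0.001, 1.0, -0.0, 0.001]
ft_force: [5.5, -4.2, -2.5]
grip_width: 0.197
grip_force: 20.0
```

```bash
python3 - <<'E'
from h import *
o=get_obs(); print(o['eef_pos'],o['ft_force'],dec(o['eef_pos'],o['ft_force']),handle('wrist'))
E
```

```text
[610.27685804 128.56028077 169.61451758] [ 5.53448387 -4.19463608 -2.45743262] {'th': np.float64(1.071), 'r': np.float64(54.4), 'Frad': np.float64(-1.0), 'Fres_cw': np.float64(-6.9)} (array([ -4.52,   0.08, -32.03]), np.float64(-9.9), np.float64(-2.3), np.int64(168), (np.float64(252.6), np.float64(271.0)))
```

Request:
servo_tool --dr '[[0,0,0],[0,0,0],[0,0,0]]' --slide '[[0.9,0.6,0],[1.8,1.2,0],[1.8,1.2,0]]' --fingers '[0.7,0.7,0.7]'

```text
time_s: 25.5
eef_pos: [611.1, 128.1, 169.6]
ee_rot: [-0.001, 1.0, 0.0, 0.0]
ft_force: [2.4, -0.7, -2.3]
grip_width: 0.2
grip_force: 20.0
```

Request:
servo_tool --dr '[[0,0,0],[0,0,0],[0,0,0],[0,0,0],[0,0,0],[0,0,0]]' --slide '[[0,0,0],[0,0,0],[0,0,0],[0,0,0],[0,0,0],[0,0,0]]' --fingers '[0.5,0.3,0.1,0.1,0.1,0.1]'

```text
time_s: 26.1
eef_pos: [611.0, 127.9, 169.6]
ee_rot: [-0.001, 1.0, 0.0, 0.0]
ft_force: [-0.4, -0.0, -0.5]
grip_width: 0.446
grip_force: 0.0
```

Request:
servo_tool --dr '[[0,0,0],[0,0,0],[0,0,0],[0,0,0],[0,0,0],[0,0,0],[0,0,0],[0,0,0],[0,0,0],[0,0,0],[0,0,0]]' --slide '[[0,0,-15],[0,0,-40],[0,0,-80],[0,0,-130],[-40,0,-130],[-80,0,-130],[-102,-9,-130],[-102,-9,-130],[-102,-9,-130],[-102,-9,-130],[-102,-9,-130]]' --fingers '[0.1,0.1,0.1,0.1,0.1,0.1,0.1,0.1,0.1,0.1,0.1]'

```text
time_s: 27.2
eef_pos: [509.8, 136.5, 299.0]
ee_rot: [-0.001, 1.0, -0.0, -0.0]
ft_force: [-0.9, 0.3, -0.3]
grip_width: 0.449
grip_force: 0.0
```

```bash
python3 - <<'E'
from h import *
o=get_obs(); print(o['time_s'],o['eef_pos'])
p,d,M=shot('wrist'); cv2.imwrite('pics/w3.png',p[...,::-1]); C=cloud('wrist',d,M)
hi=(np.hypot(C[...,0]-584,C[...,1]-82)<95)&(C[...,2]>172)&(C[...,2]<212)
nl,lab,st,ce=cv2.connectedComponentsWithStats(hi.astype(np.uint8))
for i in range(1,nl):
    if st[i][4]<15: continue
    Q=C[lab==i]; zt=np.percentile(Q[:,2],95); T=Q[Q[:,2]>zt-5]; m=T.mean(0); print(ce[i].round(),m.round(1),zt.round(1),len(T),np.arctan2(m[1]-80.8,m[0]-584.2).round(3))
E
```

```text
27.2 [509.75963642 136.47856527 299.02754194]
[263.  66.] [610.6 128.  201.2] 203.1 363 1.06
[318. 101.] [584.1  80.5 186.1] 187.2 169 -1.753
```

View pics/w3.png

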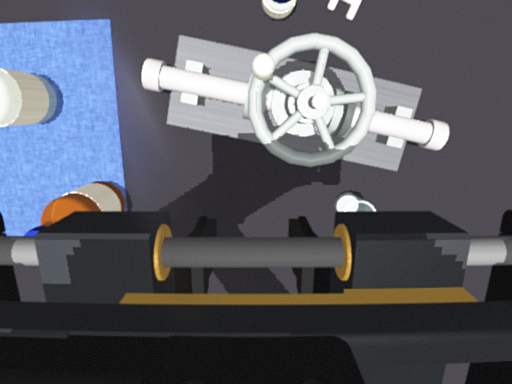

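The wheel is free, with the handle at (263,66), or 1.06 rad. The stem tip has risen 3.2 mm since the first view, to about 187 mm, which matches one turn open. Nothing is touching and the glassware hasn't moved, so I'll hand in.

```bash
python3 -c "
from h import *
print(robot.sign_off())"
```

```text
the job is handed in; nothing more can be done
None
```

I closed the valve gently onto its seat (about 12 N at the handle), took up the slack, opened it one turn from where the stem load came on (by my measure within about 0.02 rad, on the short side), let go of the wheel, and handed the job in at about 27 s.

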